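# Unhook a bin of paint pots from the bench rail

### The arm

A 7-joint arm with a two-finger parallel gripper is mounted at the origin on the work surface. World frame = base frame: x ahead of the robot, y to its left, z up, the work surface at z = 0. Lengths are in m, angles in rad, forces in N, time in s.
With the tool pointing down it reaches from about 0.425 to 0.875 m from the base axis. Payload 4.7 kg.
Tool frame: the origin (TCP) lies on the centre line of the jaws, within the pads' length; the fingertips stand 22 mm ahead of it and the grasp point (between the pads) lies 3 mm ahead of it; z points along the fingers, y is the line along which they close (so a half turn about z gives the same grasp; the last joint's range is limited). The gripper opens to 85 mm and grips with 20 to 120 N. Pads are 22 mm wide; open, the fingers measure 114 mm over their backs; the gripper's body (76 mm by 85 mm) begins 54 mm behind the grasp point. The pads swing forward as they close: fully open they stand 13 mm farther back than shut.
Start: joints at [-1.122, 0.321, -0.07, 1.45, 0.023, 1.371, -0.057], TCP at [0.274, 0.59, 0.253] pointing down, gripper open.
Joint ranges: [-2.86, 2.86], [-0.3, 2.09], [-1.38, 1.24], [0.06, 2.45], [-1.56, 4.7], [0.09, 2.05], [-2.69, 2.69]. Speed limits (rad/s): [2.57, 2.57, 3.14, 3.14, 3.14, 3.14, 3.14].

### API

Orientations are given as a 3x3 rotation matrix whose columns are the frame's x, y, z axes.
In Python, from station import * gives the robot as it stands.
- The arm moves only by the tool jog_arm, never from a script. Its arguments are lists of equal length, an entry for each row: "jaw": the opening, from -1 (shut) to 1 (fully open); "translation": the shift along the tool's x, y, z in cm, a list of three; "turn": the turn about the tool's z in rad. A call has 1 to 10 rows; each row is the pose to reach, as a shift and turn from the pose commanded when the call began, along the tool's axes at that moment; what a row does not reach only later rows make up. A row lasts 1/12 s, in which the tool goes at most 41.7 mm and 7.16 degrees, less where a joint would pass 70% of its speed; a pose out of reach is approached as far as the arm can. A call with a gripper value outside its range is refused whole. The fingers move at their own pace and stop on an object; "squeeze" is the grip in N (left out, the last holds). Time passes only in rows, so rows that repeat a pose let the fingers close. It gives the time, the measured TCP pose, the force, the opening and the grip force at its end, in the units of the state.
- observe(): the state, without advancing time (a new reading comes with each control period).
- grab_frame(name): name is "scene" or "side" or "wrist"; returns a dict with "pixels" (384x512x3 uint8, red, green, blue), "depth" (384x512 float32, m along the optical axis (not along the pixel's ray), 0 where there is no reading), "fov_y" (degrees; the focal length in pixels is half the picture's height over the tangent of half this angle, whatever the lens; pixels are square), "cx", "cy" (the principal point, pixels), "extrinsics" (4x4, takes a point from world to camera coordinates); the wrist camera has in their place "mount" (4x4, takes a point from camera to tool coordinates, whose origin is the TCP and whose axes are the flange's). Camera axes: x right, y up, looking along -z (the intrinsics and any distortion apply to the point x, -y, -z); pixel columns grow to the right and rows downward; lengths in m; the calibration is good to about 2 mm. The wrist camera is an equidistant fisheye: a pixel r from the principal point sees the ray r / f radians off the axis. A picture is of the moment at which its call begins: read the wrist's pose just before it.
- hand_in(): hands the job in; it is judged then, once.
The state is a dict: "time_s": time; "joint_positions": joint angles; "joint_vel": joint speeds; "joint_efforts": joint torques, N m; "tool_pos": TCP position; "eef_rot": TCP orientation; "ft_force": force on the tool from outside, world axes, zero at the start; "wrist_torque": the same for the moment, N m; "gripper_width": finger opening in m; "grip_force": force on a finger pad.
Only numpy, scipy, OpenCV 4.12 (cv2) and the standard library are available. Lean on these libraries where they do the work, as an engineer would, in place of code of your own. Each camera call takes 0.05 s, during which the arm holds its last target. There are 200 camera calls.

### The job

Take the blue bin of paint pots down from the aluminium rail: tip its front end up until the heel at the bottom of its back swings out from under the rail, then lift its hook off the rail's top edge, without forcing the heel against the rail. Set the bin down gently, upright and wholly on the round cork mat, with both pots still standing in it, and leave the other two bins on the rail and everything else on the table where they are.

Things in the scene. Friction and masses are not known exactly. Their poses are not given: they have to be found in the camera images.
- rail: Fixed aluminium bin rail, 480 mm long, on two posts behind it. Origin on the table under its front face; y along the rail, bins hang on its -x side, z up. Front web: upright strip x = 0 to 3 mm, z = 130 to 175 mm; its top edge is the ledge. Behind its top an open channel 14 mm wide, 15 mm deep takes the hook lips; free space below it. Place and yaw vary.
- ledge (a point): Middle of the rail's top edge (the ledge), 175 mm above the table and 1.5 mm behind the rail's front face; axes as the rail's.
- blue_bin: BIN TO TAKE DOWN: blue, open on top, 64 mm wide (y), 100 mm deep (x), 50 mm high, low 26 mm front at -x; 0.25 kg with its pots. Origin centre of underside, x towards the rail. Hung, its axes are the rail's and its origin is 50 mm before the rail's front face, 125 mm above the table, at any of three places 140 mm apart. Grip it across its flat sides near the middle (full height x = -28 to 47 mm).
- hook_lip (a point): Lower inner edge of the bin's hook lip, in the bin's frame x = 53, z = 43 mm. The hook (44 mm wide) sits on the ledge at z = 50 mm; the lip, 3 mm thick, hangs 7 mm down behind the web, 3 mm play before the web. Tip the bin about the line along y through this point; up to about 25 degrees is free. Once tipped, 10 mm of lift clears it.
- heel: Back top edge of the bin's heel, in the bin's frame x = 57, z = 3 mm: a flat tab 40 mm wide, 3 mm thick, at the bottom of the back, reaching 7 mm past the web's front face, 2 mm below the web's bottom edge. It stops the bin from being lifted level. Tipped front up by 11 degrees or more (15 is comfortable) the heel is in front of the web and free.
- red_pot: Round paint pot, red body, white lid, 38 mm diameter, 41 mm high, 0.055 kg, standing loose in the blue bin towards its front. Origin at the centre of its underside, z up.
- green_pot: Same pot with a green body, standing loose in the blue bin towards its back. Origin at the centre of its underside, z up.
- mat: Round cork mat, 200 mm diameter, 6 mm thick, fixed on the table to the left or the right of the robot's middle. Origin at the centre of its underside (on the table).
- palette: Grey slab palette with paint dabs, 180 x 230 x 6 mm, fixed on the table on the other side from the mat. Origin at the centre of its underside.
- yellow_bin: Bystander: yellow bin of the same size, with paint tubes, hanging loose on the rail. Origin at the centre of its underside.
- white_bin: Bystander: white bin of the same size, with paint tubes, hanging loose on the rail. Origin at the centre of its underside.
- brush_pot: Bystander: steel pot of brushes, 76 mm diameter, 205 mm high, loose, standing off one end of the rail. Origin at the centre of its underside.
- medium_bottle: Bystander: amber bottle, 64 mm diameter, 170 mm high, loose, standing off one end of the rail. Origin at the centre of its underside.
- tape_roll: Bystander: roll of masking tape, 90 mm diameter, 24 mm high, lying loose in front of the rail. Origin at the centre of its underside.
- loose_tube: Bystander: white paint tube, 25 mm thick, 71 mm long along its x, lying loose in front of the rail. Origin on the table under it.
Not all that is in view belongs to the job. Of the things like the blue_bin, leave any that is turquoise; of the rest the larger one is meant. Several things look just like the mat: the one meant starts farthest to the robot's right.

How it is judged:
By the outcome, as a careful person would: the job done as asked, in the order asked, and still so for the second after the job is handed in, with the robot touching nothing.
It also fails if it takes over 43 s, if anything falls off the work surface, if the arm or the gripper's body presses on something with over 40 N, if the wrist force passes 120 N, or if a joint passes its speed limit or range.

## Working session

There is one attempt and no reset: what is moved stays moved. The work goes in short steps, Python scripts to look and compute and a tool call to move; the robot and the scene stay as the last step left them, time stands still between calls to the robot, and variables do not carry over. Pictures are saved under pics/ and viewed, at most 10 in all, crops included, and the job is handed in when it is done.

Besides the shell and the picture viewer there is one more tool, called after "Request:" as name([rows], argument=value, ...), one row to a line, values as JSON. jog_arm: Moves the arm, as the interface text tells. Its arguments: {"type":"object","properties":{"jaw":{"type":"array","items":{"type":"number"}},"translation":{"type":"array","items":{"type":"array","items":{"type":"number"}}},"turn":{"type":"array","items":{"type":"number"}},"squeeze":{"type":"number"}},"required":["jaw","translation","turn"]}

```bash
mkdir -p pics; ls; cat > h.py <<'E'
from station import *
import numpy as np, cv2
def cloud(f):
    h,w=f["depth"].shape; fl=h/2/np.tan(np.radians(f["fov_y"])/2)
    u,v=np.meshgrid(np.arange(w),np.arange(h)); d=f["depth"]
    P=np.stack([(u-f["cx"])/fl*d,-(v-f["cy"])/fl*d,-d,np.ones_like(d)],-1)
    W=P@np.linalg.inv(np.array(f["extrinsics"])).T
    W[d==0]=np.nan
    return W[...,:3]
E
python3 - <<'E'
from h import *
s=observe(); print({k:np.round(v,3).tolist() for k,v in s.items()})
for n in("scene","side"):
    f=grab_frame(n); np.save(n+".npy",f,allow_pickle=True)
    print(n,f["fov_y"],f["cx"],f["cy"],[k for k in f],np.round(f["extrinsics"],3).tolist())
    cv2.imwrite(f"pics/{n}.png",cv2.resize(f["pixels"][...,::-1],(768,576)))
E
```

```text
pics
{'time_s': 0.0, 'joint_positions': [-1.122, 0.322, -0.07, 1.452, 0.023, 1.371, -0.057], 'joint_vel': [0.001, -0.002, 0.001, 0.001, 0.0, 0.001, 0.001], 'joint_efforts': [-0.001, -49.358, -0.382, -31.434, 0.013, 0.011, 0.0], 'tool_pos': [0.274, 0.589, 0.252], 'eef_rot': [[-0.907, 0.421, -0.001], [0.421, 0.907, -0.002], [-0.0, -0.002, -1.0]], 'ft_force': [-0.242, 0.232, 0.714], 'wrist_torque': [0.028, 0.024, -0.007], 'grip_force': 0.0, 'gripper_width': 0.085}
scene 43.29777133889207 256.7822749727835 194.53291470612047 ['pixels', 'depth', 'fov_y', 'cx', 'cy', 'extrinsics'] [[-0.213, 0.977, -0.004, 0.027], [-0.772, -0.166, 0.613, 0.346], [0.599, 0.134, 0.79, -2.002], [0.0, 0.0, 0.0, 1.0]]
side 55.07431990878198 250.92329965878034 186.74408603326287 ['pixels', 'depth', 'fov_y', 'cx', 'cy', 'extrinsics'] [[0.999, -0.032, 0.007, -0.529], [0.018, 0.708, 0.706, -0.179], [-0.027, -0.706, 0.708, -1.262], [0.0, 0.0, 0.0, 1.0]]
```

View pics/scene.png

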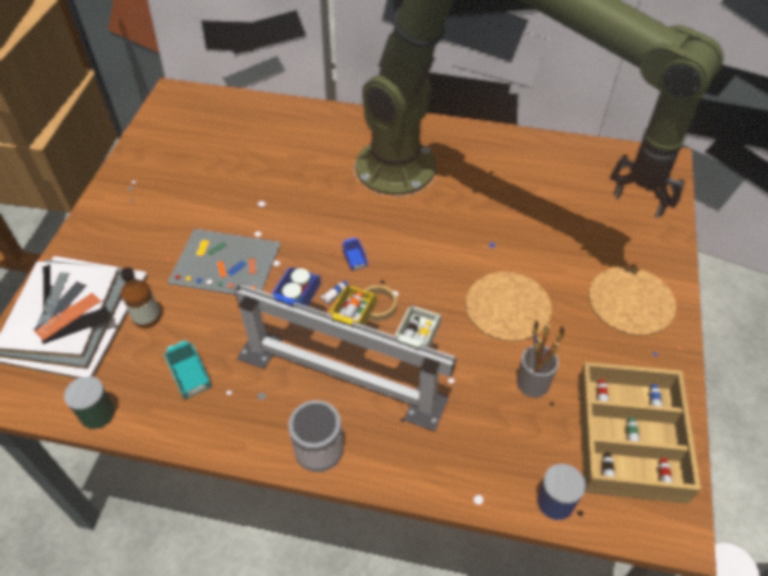

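View pics/side.png

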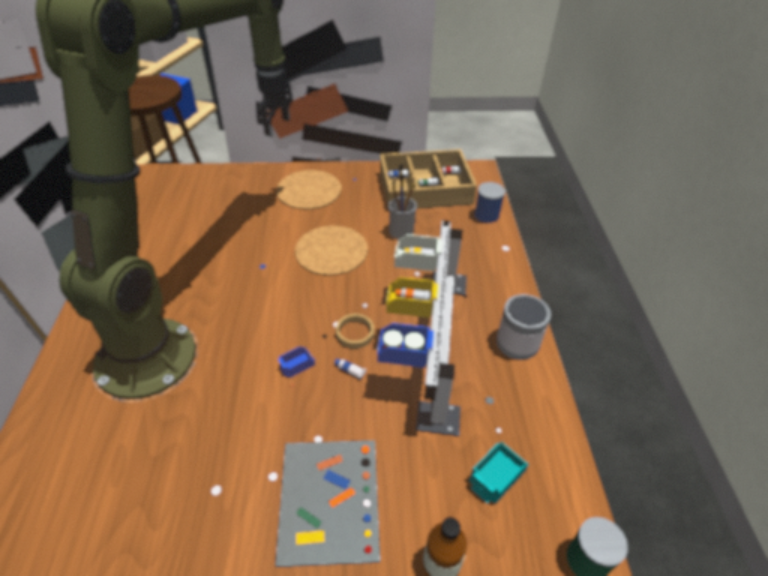

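The scene picture shows the blue bin with two white lids at (298,285) at the right-hand (−y) end of the rail. The mats are at (508,305) and (632,298); the first has the lower y, so it is the one meant. Next I'll measure positions.

```bash
cat > m.py <<'E'
from h import *
for n in("scene","side"):
    f=np.load(n+".npy",allow_pickle=True).item(); W=cloud(f); hsv=cv2.cvtColor(f["pixels"],cv2.COLOR_RGB2HSV)
    z=W[...,2]; inb=(W[...,0]>.3)&(W[...,0]<.95)&(abs(W[...,1])<.7)
    print(n)
    for name,lo,hi,zr in(("blue",(112,120,40),(128,255,255),(.1,.2)),("yellow",(20,140,80),(32,255,255),(.13,.2)),("lids",(0,0,170),(180,60,255),(.155,.185))):
        m=cv2.inRange(hsv,lo,hi).astype(bool)&inb&(z>zr[0])&(z<zr[1])
        q=W[m]; 
        k,l,st,c=cv2.connectedComponentsWithStats(m.astype(np.uint8))
        for i in range(1,k):
            if st[i,4]>30: p=W[l==i]; print(name,st[i,:].tolist(),np.round(np.median(p,0),3),np.round(np.percentile(p,2,0),3),np.round(np.percentile(p,98,0),3))
    # mat
    m=cv2.inRange(hsv,(10,70,120),(22,170,255)).astype(bool)&inb&(z>.002)&(z<.013)
    m=cv2.morphologyEx(m.astype(np.uint8),cv2.MORPH_OPEN,np.ones((3,3)))
    k,l,st,c=cv2.connectedComponentsWithStats(m)
    for i in range(1,k):
        if st[i,4]>400:
            p=W[l==i]; (cx,cy),r=cv2.minEnclosingCircle(p[:,:2].astype(np.float32)); print("mat",st[i].tolist(),np.round(p.mean(0),3),round(cx,3),round(cy,3),round(r,3))
    # rail top edge
    m=(z>.165)&(z<.185)&inb&(hsv[...,1]<60)&(W[...,0]>.55)
    m=cv2.morphologyEx(m.astype(np.uint8),cv2.MORPH_OPEN,np.ones((2,2)))
    k,l,st,c=cv2.connectedComponentsWithStats(m)
    for i in range(1,k):
        if st[i,4]>150:
            p=W[l==i]; (c,sz,a)=cv2.minAreaRect((p[:,:2]*1000).astype(np.float32)); print("rail",st[i].tolist(),np.round(c,1),np.round(sz,1),round(a,2),np.round(p.mean(0),3))
            vx=cv2.fitLine(p[:,:2].astype(np.float32),cv2.DIST_HUBER,0,.001,.001).ravel(); print(np.round(vx,4))
E
python3 m.py
```

```text
scene
blue [183, 194, 15, 9, 48] [ 0.629 -0.109  0.178] [ 0.597 -0.131  0.151] [ 0.637 -0.083  0.184]
yellow [220, 191, 19, 25, 156] [0.61  0.011 0.168] [ 0.549 -0.001  0.136] [0.66  0.042 0.183]
yellow [239, 193, 12, 22, 108] [0.589 0.065 0.153] [0.555 0.043 0.133] [0.64  0.073 0.177]
lids [188, 179, 18, 20, 184] [ 0.576 -0.096  0.17 ] [ 0.54  -0.115  0.163] [ 0.614 -0.077  0.175]
lids [160, 194, 141, 49, 337] [0.665 0.045 0.163] [ 0.618 -0.192  0.157] [0.707 0.249 0.181]
lids [228, 203, 9, 8, 45] [0.622 0.032 0.168] [0.609 0.02  0.162] [0.636 0.04  0.174]
lids [253, 206, 40, 25, 129] [0.67  0.168 0.177] [0.603 0.116 0.162] [0.685 0.213 0.184]
mat [310, 181, 57, 46, 1525] [0.418 0.354 0.007] 0.414 0.355 0.105
mat [393, 188, 46, 36, 1024] [0.367 0.629 0.007] 0.359 0.626 0.09
rail [157, 191, 57, 25, 300] [ 650.9 -115.7] [199.9  53.6] 81.01 [ 0.644 -0.14   0.17 ]
[ 0.1668  0.986   0.6444 -0.1278]
rail [215, 214, 88, 38, 288] [703.2 122. ] [278.   45.8] 81.64 [0.696 0.14  0.17 ]
[0.1874 0.9823 0.6901 0.125 ]
rail [236, 217, 67, 24, 244] [nan nan] [0. 0.] 0.0 [nan nan nan]
[0. 0. 0. 0.]
side
blue [253, 218, 35, 26, 290] [ 0.592 -0.124  0.162] [ 0.531 -0.133  0.129] [ 0.628 -0.067  0.181]
yellow [257, 185, 34, 26, 524] [0.6   0.011 0.158] [ 0.552 -0.003  0.131] [0.651 0.073 0.181]
lids [284, 150, 16, 106, 608] [ 0.657 -0.007  0.163] [ 0.617 -0.192  0.159] [0.702 0.243 0.182]
lids [276, 193, 10, 6, 41] [0.622 0.028 0.168] [0.609 0.021 0.164] [0.636 0.038 0.173]
lids [255, 220, 13, 11, 110] [ 0.556 -0.093  0.171] [ 0.537 -0.109  0.165] [ 0.572 -0.073  0.174]
lids [269, 222, 13, 11, 106] [ 0.597 -0.099  0.171] [ 0.581 -0.115  0.166] [ 0.613 -0.083  0.174]
mat [197, 118, 39, 22, 504] [0.371 0.621 0.009] 0.379 0.623 0.102
mat [194, 143, 51, 41, 1272] [0.412 0.357 0.008] 0.412 0.383 0.129
```

```bash
python3 - <<'E'
from h import *
P=[];B=[];L=[]
for n in("scene","side"):
    f=np.load(n+".npy",allow_pickle=True).item(); W=cloud(f); hsv=cv2.cvtColor(f["pixels"],cv2.COLOR_RGB2HSV)
    z=W[...,2]; inb=(W[...,0]>.45)&(W[...,0]<.8)&(abs(W[...,1])<.4)
    P=W[(z>.168)&(z<.186)&inb&(hsv[...,1]<60)]
    for it in range(4):
        vx,vy,x0,y0=cv2.fitLine(P[:,:2].astype(np.float32),cv2.DIST_HUBER,0,.001,.001).ravel()
        d=(P[:,0]-x0)*vy-(P[:,1]-y0)*vx; P=P[abs(d)<[.03,.02,.015,.015][it]]
    if vy<0: vx,vy=-vx,-vy
    yaw=-np.arctan2(vx,vy); t=(P[:,0]-x0)*vx+(P[:,1]-y0)*vy; d=(P[:,0]-x0)*vy-(P[:,1]-y0)*vx
    e=np.percentile(t,[.5,99.5]); print(n,len(P),"yaw",np.degrees(yaw),"ends",e,"mid",x0+vx*e.mean(),y0+vy*e.mean(),"d",np.percentile(d,[2,50,98]))
    m=cv2.inRange(hsv,(112,110,30),(128,255,255)).astype(bool)&inb&(z>.12)&(z<.19)
    Y=np.radians(-10.5); R=np.array([[np.cos(Y),np.sin(Y)],[-np.sin(Y),np.cos(Y)]])
    q=W[m][:,:2]@R.T; print("blue in rail axes",np.percentile(q,[1,50,99],axis=0).round(4).tolist(), "rail mid",R@[x0+vx*e.mean(),y0+vy*e.mean()])
    print("lids",R@[.556,-.093],R@[.597,-.099])
E
```

```text
scene 624 yaw -7.984597 ends [-0.29516924  0.18303615] mid 0.6668114390851543 0.024399896847996996 d [-0.0139858  -0.00045668  0.01367937]
blue in rail axes [[0.5413, -0.0192], [0.6248, 0.03], [0.6447, 0.0449]] rail mid [0.65119909 0.14550805]
lids [0.56363763 0.00988025] [0.6050445  0.01145237]
side 248 yaw -7.0792627 ends [-0.25202994  0.2243457 ] mid 0.660578975920016 0.02344964050192301 d [-0.01381417  0.00039105  0.01418835]
blue in rail axes [[0.5382, -0.0212], [0.5939, -0.0177], [0.6395, 0.0445]] rail mid [0.64524416 0.14343793]
lids [0.56363763 0.00988025] [0.6050445  0.01145237]
```

Request:
jog_arm([
  [-28, -25, -3],
  [-28, -25, -3],
  [-28, -25, -3],
  [-28, -25, -3],
  [-28, -25, -3],
  [-28, -25, -3],
  [-28, -25, -3],
  [-28, -25, -3],
  [-28, -25, -3],
  [-28, -25, -3],
], jaw=[1, 1, 1, 1, 1, 1, 1, 1, 1, 1], turn=[0, 0, 0, 0, 0, 0, 0, 0, 0, 0])

```text
time_s: 0.93
tool_pos: [0.4266, 0.2359, 0.2841]
eef_rot: [[-0.901, 0.433, 0.003], [0.433, 0.901, -0.003], [-0.003, -0.001, -1.0]]
ft_force: [0.8, -0.4, -0.2]
gripper_width: 0.0856
grip_force: 0.0
```

Request:
jog_arm([
  [-25.3, -25.3, 0],
  [-25.3, -25.3, 0],
  [-25.3, -25.3, 0],
  [-25.3, -25.3, 0],
  [-25.3, -25.3, 0],
  [-25.3, -25.3, 0],
  [-25.3, -25.3, 0],
  [-25.3, -25.3, 0],
  [-25.3, -25.3, 0],
  [-25.3, -25.3, 0],
], jaw=[1, 1, 1, 1, 1, 1, 1, 1, 1, 1], turn=[-0.277, -0.277, -0.277, -0.277, -0.277, -0.277, -0.277, -0.277, -0.277, -0.277])

```text
time_s: 1.77
tool_pos: [0.5457, -0.0998, 0.2832]
eef_rot: [[-0.986, 0.168, 0.0], [0.168, 0.986, -0.005], [-0.001, -0.005, -1.0]]
ft_force: [-0.6, -0.7, 0.5]
gripper_width: 0.0853
grip_force: 0.0
```

Request:
jog_arm([
  [0, 0, 0],
  [0, 0, 0],
  [0, 0, 0],
], jaw=[1, 1, 1], turn=[0, 0, 0])

```text
time_s: 2.02
tool_pos: [0.5452, -0.0892, 0.283]
eef_rot: [[-0.988, 0.154, -0.001], [0.154, 0.988, 0.001], [0.001, 0.001, -1.0]]
ft_force: [-0.3, 0.6, -0.2]
gripper_width: 0.0851
grip_force: 0.0
```

```bash
python3 - <<'E'
from h import *
s=observe(); f=grab_frame("wrist"); f["state"]=s; np.save("wrist.npy",f,allow_pickle=True)
print(s["time_s"],s["tool_pos"],np.round(s["eef_rot"],3).tolist(),f["fov_y"],f["cx"],f["cy"],np.round(f["mount"],3).tolist())
cv2.imwrite("pics/w1.png",cv2.resize(f["pixels"][...,::-1],(768,576)))
E
```

```text
2.0167 [ 0.54522028 -0.08916274  0.28295259] [[-0.988, 0.154, -0.001], [0.154, 0.988, 0.001], [0.001, 0.001, -1.0]] 65.70646984690485 254.4681424281249 188.60618661955854 [[-0.0, 0.965, 0.263, 0.067], [1.0, 0.0, 0.0, 0.0], [0.0, 0.263, -0.965, -0.119], [0.0, 0.0, 0.0, 1.0]]
```

View pics/w1.png

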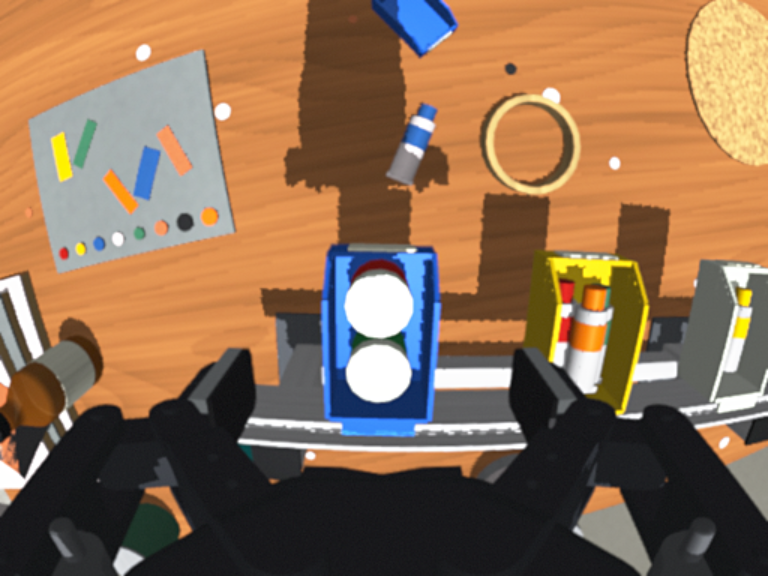

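The wrist view shows the blue bin at (325–440, 245–430) with both lids upright. The rail runs across at rows 385–450, with the hook at (380,425). I'll measure these from the wrist depth.

```bash
cat >> h.py <<'E'
def wcloud(f,s):
    h,w=f["depth"].shape; fl=h/2/np.tan(np.radians(f["fov_y"])/2)
    u,v=np.meshgrid(np.arange(w),np.arange(h)); a=u-f["cx"]; b=v-f["cy"]; r=np.hypot(a,b)+1e-9; th=r/fl
    t=np.tan(th)/r; d=f["depth"]
    P=np.stack([a*t*d,-b*t*d,-d,np.ones_like(d)],-1)@np.array(f["mount"]).T
    W=P[...,:3]@np.array(s["eef_rot"]).T+np.array(s["tool_pos"]); W[d==0]=np.nan
    return W
E
cat > w.py <<'E'
from h import *
import sys
f=np.load(sys.argv[1],allow_pickle=True).item(); W=wcloud(f,f["state"]); hsv=cv2.cvtColor(f["pixels"],cv2.COLOR_RGB2HSV); z=W[...,2]
near=(np.hypot(W[...,0]-.58,W[...,1]+.1)<.12)
m=cv2.inRange(hsv,(105,110,30),(130,255,255)).astype(bool)&near
top=m&(z>.168)&(z<.182)
p=W[top][:,:2]; 
r=cv2.minAreaRect((p*1000).astype(np.float32)); print("top rim rect",np.round(r[0],1),np.round(r[1],1),r[2],len(p))
lid=cv2.inRange(hsv,(0,0,200),(180,50,255)).astype(bool)&near&(z>.16)&(z<.18)
k,l,st,c=cv2.connectedComponentsWithStats(lid.astype(np.uint8))
for i in range(1,k):
    if st[i,4]>100: q=W[l==i]; print("lid",st[i].tolist(),np.round(cv2.minEnclosingCircle(q[:,:2].astype(np.float32)),4) if 0 else np.round(np.r_[q.mean(0),cv2.minEnclosingCircle((q[:,:2]*1000).astype(np.float32))[1]],4))
# rail bits
g=(z>.170)&(z<.180)&(hsv[...,1]<50)&(W[...,0]>.58)&(W[...,0]<.72)&(abs(W[...,1])<.27)
q=W[g]; vx,vy,x0,y0=cv2.fitLine(q[:,:2].astype(np.float32),cv2.DIST_HUBER,0,.001,.001).ravel(); print("rail dir",vx,vy,len(q),x0,y0, "yaw",np.degrees(-np.arctan(vx/vy)))
for Y in (-9,):
    Y=np.radians(Y);R=np.array([[np.cos(Y),np.sin(Y)],[-np.sin(Y),np.cos(Y)]])
    b=W[m&(z>.12)&(z<.185)]; e=b[:,:2]@R.T; print("bin extents in rail axes (-9)",np.percentile(e,[1,99],axis=0).round(4).tolist(),"z",np.percentile(b[:,2],[1,50,99]).round(3))
    # edge lines of bin rim: left, right per row
    t=W[top][:,:2]@R.T
    for sgn in(-1,1):
        E=[]
        for a in np.arange(t[:,0].min(),t[:,0].max(),.006):
            s_=t[(t[:,0]>=a)&(t[:,0]<a+.006)]
            if len(s_)>4: E.append((a+.003,(s_[:,1]*sgn).max()*sgn))
        E=np.array(E); print("edge",sgn,np.round(E*1000,1).tolist())
    print("rail front in axes", np.percentile((q[:,:2]@R.T)[:,0],[2,10,50,90,98]).round(4))
E
python3 w.py wrist.npy
```

```text
top rim rect [589.2 -97.5] [65.  91.8] 79.51244354248047 1541
lid [230, 183, 45, 42, 1496] [ 0.5547 -0.092   0.1678 18.9645]
lid [231, 230, 43, 38, 1273] [ 0.5955 -0.0988  0.1678 19.0189]
lid [166, 279, 62, 7, 187] [ 0.6202 -0.1542  0.1734 28.9612]
lid [277, 282, 69, 5, 200] [ 0.6385 -0.0507  0.1738 32.4416]
lid [159, 293, 192, 8, 521] [ 0.6461 -0.1039  0.1739 92.1321]
rail dir 0.11901362 0.9928926 3297 0.65909564 0.013401163 yaw -6.8351793
bin extents in rail axes (-9) [[0.5356, -0.0351], [0.6415, 0.0283]] z [0.126 0.153 0.178]
edge -1 [[554.3, -34.7], [560.3, -35.2], [566.3, -34.8], [572.3, -34.9], [578.3, -35.1], [584.3, -35.5], [590.3, -34.9], [596.3, -35.2], [602.3, -35.3], [608.3, -35.7], [614.3, -36.1], [620.3, -36.4], [626.3, -36.6], [632.3, -37.6], [638.3, -34.7], [644.3, -26.3]]
edge 1 [[554.3, 28.6], [560.3, 29.3], [566.3, 28.6], [572.3, 28.0], [578.3, 28.3], [584.3, 28.5], [590.3, 27.9], [596.3, 27.5], [602.3, 27.5], [608.3, 27.1], [614.3, 27.4], [620.3, 27.6], [626.3, 27.7], [632.3, 27.3], [638.3, 25.9], [644.3, 16.5]]
rail front in axes [0.5772 0.6338 0.6522 0.6698 0.6796]
```

Request:
jog_arm([
  [-0.7, 0, 1],
  [-1.4, -0.1, 3],
  [-1.4, -0.1, 5],
  [-1.4, -0.1, 7],
  [-1.4, -0.1, 9],
  [-1.4, -0.1, 11],
  [-1.4, -0.1, 12.5],
  [-1.4, -0.1, 13.5],
  [-1.4, -0.1, 13.5],
  [-1.4, -0.1, 13.5],
], jaw=[1, 1, 1, 1, 1, 1, 1, 1, 1, 1], turn=[0.021, 0.021, 0.021, 0.021, 0.021, 0.021, 0.021, 0.021, 0.021, 0.021])

```text
time_s: 2.9
tool_pos: [0.559, -0.0939, 0.148]
eef_rot: [[-0.984, 0.177, -0.001], [0.177, 0.984, -0.0], [0.001, -0.0, -1.0]]
ft_force: [0.4, -0.0, 0.3]
gripper_width: 0.0855
grip_force: 0.0
```

Request:
jog_arm([
  [0, 0, 0],
  [0, 0, 0],
], jaw=[1, 1], turn=[0, 0])

```text
time_s: 3.07
tool_pos: [0.5599, -0.0944, 0.1495]
eef_rot: [[-0.984, 0.178, 0.002], [0.178, 0.984, 0.0], [-0.002, 0.0, -1.0]]
ft_force: [0.4, -0.2, -0.0]
gripper_width: 0.0853
grip_force: 0.0
```

```bash
python3 - <<'E'
from h import *
s=observe(); f=grab_frame("wrist"); f["state"]=s; np.save("wrist2.npy",f,allow_pickle=True)
print(s["time_s"],s["tool_pos"],np.round(s["eef_rot"],3).tolist(),s["ft_force"])
cv2.imwrite("pics/w2.png",f["pixels"][...,::-1])
W=wcloud(f,s); hsv=cv2.cvtColor(f["pixels"],cv2.COLOR_RGB2HSV)
lid=cv2.inRange(hsv,(0,0,170),(180,50,255)).astype(bool)&(W[...,2]>.155)&(W[...,2]<.18)&(np.hypot(W[...,0]-.58,W[...,1]+.1)<.06)
k,l,st,c=cv2.connectedComponentsWithStats(lid.astype(np.uint8))
for i in range(1,k):
    if st[i,4]>100:
        q=W[l==i]; print(st[i].tolist(),q.mean(0).round(4),"tool",(np.array(s["eef_rot"]).T@(q.mean(0)-s["tool_pos"])).round(4))
E
```

```text
3.0667 [ 0.55994512 -0.09440833  0.14953564] [[-0.984, 0.178, 0.002], [0.178, 0.984, 0.0], [-0.002, 0.0, -1.0]] [ 0.4410368  -0.17312065 -0.04283761]
[211, 228, 92, 81, 5839] [ 0.5535 -0.0919  0.1677] tool [ 0.0068  0.0013 -0.0182]
```

View pics/w2.png

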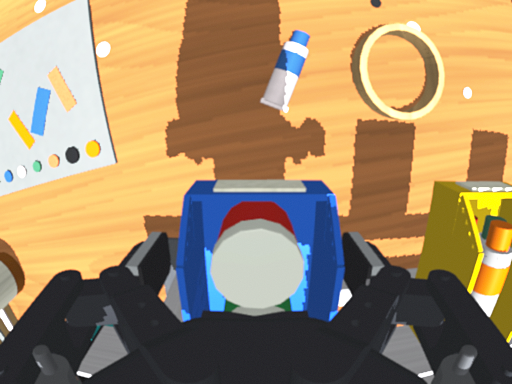

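The wrist view shows the bin at (180–340, 185–320), centred between the open fingers to about 1 mm. I'll close lightly.

Request:
jog_arm([
  [0.3, 0.1, 0],
  [0.3, 0.1, 0],
  [0.3, 0.1, 0],
  [0.3, 0.1, 0],
  [0.3, 0.1, 0],
  [0.3, 0.1, 0],
  [0.3, 0.1, 0],
  [0.3, 0.1, 0],
], jaw=[1, 0.6, 0.55, 0.52, 0.5, 0.49, 0.49, 0.49], turn=[0, 0, 0, 0, 0, 0, 0, 0], squeeze=20)

```text
time_s: 3.78
tool_pos: [0.5566, -0.0918, 0.1487]
eef_rot: [[-0.984, 0.177, 0.001], [0.177, 0.984, 0.001], [-0.0, 0.001, -1.0]]
ft_force: [-1.1, 4.4, 4.3]
gripper_width: 0.0636
grip_force: 14.0
```

Request:
jog_arm([
  [0.1, 0, -0.05],
  [0.2, 0, -0.1],
  [0.25, 0, -0.15],
  [0.25, 0, -0.15],
], jaw=[0.49, 0.49, 0.49, 0.49], turn=[0, 0, 0, 0])

```text
time_s: 4.12
tool_pos: [0.556, -0.0924, 0.1501]
eef_rot: [[-0.984, 0.177, 0.005], [0.177, 0.984, -0.001], [-0.006, -0.0, -1.0]]
ft_force: [7.1, 2.2, -2.6]
gripper_width: 0.0641
grip_force: 14.9
```

Request:
jog_arm([
  [0.03, 0, -0.1],
  [0.05, 0, -0.2],
  [0.07, 0, -0.3],
  [0.07, 0, -0.3],
], jaw=[0.49, 0.49, 0.49, 0.49], turn=[0, 0, 0, 0])

```text
time_s: 4.45
tool_pos: [0.5552, -0.0924, 0.153]
eef_rot: [[-0.984, 0.177, 0.005], [0.177, 0.984, -0.001], [-0.005, -0.0, -1.0]]
ft_force: [6.4, 1.7, -3.4]
gripper_width: 0.0638
grip_force: 15.3
```

Request:
jog_arm([
  [0.02, 0, -0.1],
  [0.04, 0, -0.2],
  [0.06, 0, -0.3],
  [0.06, 0, -0.3],
], jaw=[0.49, 0.49, 0.49, 0.49], turn=[0, 0, 0, 0])

```text
time_s: 4.78
tool_pos: [0.5544, -0.0924, 0.1559]
eef_rot: [[-0.984, 0.177, 0.005], [0.177, 0.984, -0.001], [-0.005, -0.0, -1.0]]
ft_force: [7.1, 1.0, -3.5]
gripper_width: 0.0636
grip_force: 15.3
```

```bash
cat > tilt.py <<'E'
from h import *
s=observe(); f=grab_frame("wrist"); W=wcloud(f,s); hsv=cv2.cvtColor(f["pixels"],cv2.COLOR_RGB2HSV)
R=np.array(s["eef_rot"]); T=(W-np.array(s["tool_pos"]))@R   # tool coords
lid=(cv2.inRange(hsv,(0,0,150),(180,60,255))>0)&(T[...,2]<.01)&(T[...,2]>-.05)&(abs(T[...,1])<.03)&(abs(T[...,0])<.05)
lid=cv2.erode(lid.astype(np.uint8),np.ones((5,5)))>0
q=T[lid]; k,l,st,c=cv2.connectedComponentsWithStats(lid.astype(np.uint8)); i=1+st[1:,4].argmax(); q=T[l==i]
A=np.c_[q[:,:2],np.ones(len(q))]; co=np.linalg.lstsq(A,q[:,2],rcond=None)[0]
print("lid tilt front-up deg",np.degrees(np.arctan(-co[0])).round(1),"side",np.degrees(np.arctan(co[1])).round(1),"lid centre tool mm",(q.mean(0)*1000).round(1),len(q))
b=(cv2.inRange(hsv,(105,110,30),(130,255,255))>0)&(abs(T[...,1])<.045)&(T[...,0]<.08)&(T[...,0]>.0)
p=T[b]; x=np.percentile(p[:,0],99); print("front edge tool x",x, "z top of front",np.percentile(p[p[:,0]>x-.004][:,2],5))
for sg in(-1,1):
    r=[]
    for a in np.arange(-.01,.03,.004):
        t=p[(abs(p[:,0]-a)<.002)&(p[:,1]*sg>.026)]
        if len(t)>5: r.append((round(a,3),round(np.percentile(t[:,2],5)*1000,1)))
    print("rim",sg,r)
import sys
if len(sys.argv)>1: cv2.imwrite(f"pics/{sys.argv[1]}.png",f["pixels"][...,::-1])
E
python3 tilt.py
```

```text
lid tilt front-up deg 1.3 side -0.0 lid centre tool mm [  4.   -0.5 -18.7] 4994
front edge tool x 0.029649117706486025 z top of front -0.004225789906428097
rim -1 [(np.float64(0.002), np.float64(-24.4)), (np.float64(0.006), np.float64(-23.8)), (np.float64(0.01), np.float64(-20.7)), (np.float64(0.014), np.float64(-17.5)), (np.float64(0.018), np.float64(-14.6)), (np.float64(0.022), np.float64(-11.5)), (np.float64(0.026), np.float64(-7.9))]
rim 1 [(np.float64(0.002), np.float64(-24.7)), (np.float64(0.006), np.float64(-24.1)), (np.float64(0.01), np.float64(-21.6)), (np.float64(0.014), np.float64(-17.7)), (np.float64(0.018), np.float64(-14.9)), (np.float64(0.022), np.float64(-11.7)), (np.float64(0.026), np.float64(-8.1))]
```

```bash
sed -e 's/^s=observe.*/f=np.load("wrist2.npy",allow_pickle=True).item(); s=f["state"]; W=wcloud(f,s); hsv=cv2.cvtColor(f["pixels"],cv2.COLOR_RGB2HSV)/' tilt.py > tb.py; python3 tb.py | sed 's/np.float64//g'; python3 - <<'E'
from h import *
f=grab_frame("side"); cv2.imwrite("pics/s2.png",cv2.resize(f["pixels"][190:270,220:330,::-1],None,fx=6,fy=6,interpolation=cv2.INTER_CUBIC))
E
```

```text
lid tilt front-up deg 0.4 side 0.1 lid centre tool mm [  7.7   1.3 -17.9] 5283
front edge tool x 0.03238696691391256 z top of front -0.0038222804731915514
rim -1 [((0.002), (-24.6)), ((0.006), (-24.7)), ((0.01), (-24.4)), ((0.014), (-21.9)), ((0.018), (-18.0)), ((0.022), (-14.1)), ((0.026), (-10.3))]
rim 1 [((0.002), (-24.4)), ((0.006), (-24.5)), ((0.01), (-24.3)), ((0.014), (-21.7)), ((0.018), (-17.9)), ((0.022), (-13.8)), ((0.026), (-10.4))]
```

View pics/s2.png

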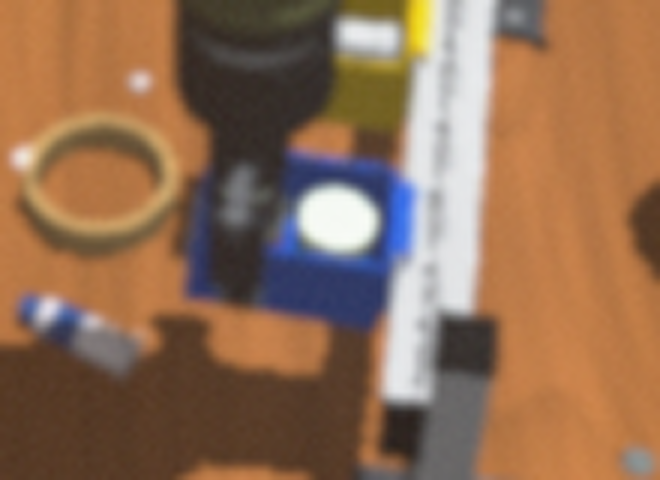

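```bash
cat > lids.py <<'E'
from h import *
Y=np.radians(-10); R=np.array([[np.cos(Y),np.sin(Y)],[-np.sin(Y),np.cos(Y)]])
for tag,f in (("side0",np.load("side.npy",allow_pickle=True).item()),("side",grab_frame("side")),("scene0",np.load("scene.npy",allow_pickle=True).item()),("scene",grab_frame("scene"))):
    W=cloud(f); hsv=cv2.cvtColor(f["pixels"],cv2.COLOR_RGB2HSV)
    q=W.copy(); q[...,:2]=W[...,:2]@R.T; q-=np.array([.586,.0065,.125]); q*=1000  # nominal hung bin frame, mm
    box=(q[...,0]>-65)&(q[...,0]<70)&(abs(q[...,1])<36)&(q[...,2]>-15)&(q[...,2]<90)
    for n,m in(("white",cv2.inRange(hsv,(0,0,150),(180,70,255))),("blue",cv2.inRange(hsv,(108,100,40),(130,255,255)))):
        m=((m>0)&box).astype(np.uint8); k,l,st,c=cv2.connectedComponentsWithStats(m)
        for i in range(1,k):
            if st[i,4]>25:
                p=q[l==i]; out=[tag,n,st[i,:].tolist(),np.median(p,0).round(1)]
                A=np.c_[p[:,:2],np.ones(len(p))]
                if n=="white": out.append(("tilt",np.degrees(np.arctan(-np.linalg.lstsq(A,p[:,2],rcond=None)[0][0])).round(1)))
                else:
                    lo=[(a,np.percentile(p[abs(p[:,0]-a)<4,2],[5,95]).round(1).tolist()) for a in range(-48,56,16) if (abs(p[:,0]-a)<4).sum()>5]; out.append(lo)
                print(*out)
E
python3 lids.py
```

```text
side0 white [286, 218, 8, 23, 99] [62.2 -6.6 37.7] ('tilt', np.float64(-31.2))
side0 white [255, 220, 28, 13, 251] [-1.9  0.  45.4] ('tilt', np.float64(2.6))
side0 blue [252, 217, 37, 27, 467] [  8.8 -29.   36.3] [(-48, [2.7, 29.4]), (-32, [12.8, 46.8]), (-16, [12.9, 48.6]), (0, [8.3, 50.2]), (16, [12.7, 50.1]), (32, [8.3, 51.6]), (48, [26.1, 56.8])]
side white [285, 218, 9, 22, 97] [62.3 -9.1 38. ] ('tilt', np.float64(-29.4))
side white [269, 221, 14, 12, 131] [20.  -0.4 48.3] ('tilt', np.float64(16.2))
side blue [264, 216, 25, 28, 348] [ 24.1 -29.5  42.1] [(0, [13.4, 55.8]), (16, [16.0, 52.5]), (32, [10.7, 54.3]), (48, [19.1, 58.3])]
scene0 white [188, 179, 20, 20, 215] [-5.3  0.2 44.5] ('tilt', np.float64(-4.1))
scene0 white [178, 196, 23, 12, 61] [56.  -7.5 38.9] ('tilt', np.float64(-35.7))
scene0 blue [183, 184, 29, 19, 133] [31.7 18.2 49.5] [(-16, [36.8, 54.9]), (16, [21.4, 48.5]), (32, [37.6, 52.1]), (48, [49.2, 57.1])]
scene white [188, 187, 13, 12, 120] [20.1 -0.5 47.6] ('tilt', np.float64(-18.7))
scene white [179, 195, 21, 13, 61] [56.9 -3.1 39.5] ('tilt', np.float64(-35.7))
scene blue [182, 179, 26, 24, 196] [24.3  6.8 48.4] [(-16, [23.2, 57.0]), (0, [16.5, 56.3]), (16, [10.4, 51.6]), (32, [33.4, 51.5]), (48, [50.6, 57.4])]
```

Request:
jog_arm([
  [0.03, 0, -0.15],
  [0.06, 0, -0.3],
  [0.08, 0, -0.45],
  [0.1, 0, -0.6],
  [0.11, 0, -0.7],
  [0.12, 0, -0.8],
  [0.12, 0, -0.8],
  [0.12, 0, -0.8],
], jaw=[0.49, 0.49, 0.49, 0.49, 0.49, 0.49, 0.49, 0.49], turn=[0, 0, 0, 0, 0, 0, 0, 0])

```text
time_s: 5.65
tool_pos: [0.553, -0.0923, 0.1636]
eef_rot: [[-0.984, 0.178, 0.004], [0.178, 0.984, -0.001], [-0.004, -0.001, -1.0]]
ft_force: [6.5, 2.0, -4.4]
gripper_width: 0.064
grip_force: 15.1
```

```bash
python3 lids.py | grep -v 0\ ; python3 tilt.py|head -2
```

```text
side white [285, 218, 9, 22, 94] [62.7 -9.2 37.9] ('tilt', np.float64(-36.1))
side white [267, 220, 16, 12, 133] [19.3 -1.7 51.6] ('tilt', np.float64(11.9))
side blue [264, 215, 26, 29, 348] [ 24.2 -29.9  47.1] [(0, [23.0, 60.8]), (16, [18.2, 58.0]), (32, [12.1, 57.5]), (48, [43.5, 57.8])]
scene white [188, 184, 14, 15, 136] [16.6  0.5 51.5] ('tilt', np.float64(-4.9))
scene white [179, 195, 21, 13, 67] [56.2 -5.8 39.4] ('tilt', np.float64(-33.4))
scene blue [182, 177, 26, 26, 215] [22.2  7.9 51.6] [(-16, [16.0, 66.2]), (0, [26.4, 61.7]), (16, [18.2, 57.1]), (32, [35.4, 54.7]), (48, [48.8, 58.8])]
lid tilt front-up deg 4.9 side 0.1 lid centre tool mm [  2.5  -0.2 -18.6] 4691
front edge tool x 0.031133157137862567 z top of front -0.0029198840898839507
```

Request:
jog_arm([
  [0.01, 0, -0.15],
  [0.02, 0, -0.3],
  [0.02, 0, -0.45],
  [0.03, 0, -0.6],
  [0.03, 0, -0.75],
  [0.03, 0, -0.9],
  [0.03, 0, -0.9],
  [0.03, 0, -0.9],
], jaw=[0.49, 0.49, 0.49, 0.49, 0.49, 0.49, 0.49, 0.49], turn=[0, 0, 0, 0, 0, 0, 0, 0])

```text
time_s: 6.47
tool_pos: [0.5523, -0.0927, 0.1725]
eef_rot: [[-0.984, 0.178, 0.003], [0.178, 0.984, -0.002], [-0.003, -0.001, -1.0]]
ft_force: [4.8, 0.8, -2.5]
gripper_width: 0.0639
grip_force: 14.6
```

```bash
python3 lids.py | grep -v 0\ ; python3 tilt.py w3|head -2
```

```text
side white [266, 219, 17, 13, 152] [17.7 -0.1 55.2] ('tilt', np.float64(12.9))
side white [285, 218, 9, 22, 87] [ 63.4 -10.6  37.8] ('tilt', np.float64(-37.7))
side blue [264, 214, 26, 29, 344] [ 23.5 -30.2  51.5] [(0, [31.7, 66.1]), (16, [20.3, 62.5]), (32, [14.1, 60.4]), (48, [51.0, 58.8])]
scene white [187, 181, 15, 17, 164] [15.8 -2.7 55.6] ('tilt', np.float64(2.1))
scene white [179, 195, 21, 13, 62] [56.4 -5.4 39.8] ('tilt', np.float64(-34.0))
scene blue [182, 176, 26, 27, 214] [22.5  7.3 53.1] [(-16, [23.3, 73.3]), (0, [33.9, 69.1]), (16, [11.9, 66.2]), (32, [31.4, 59.4]), (48, [48.5, 59.8])]
lid tilt front-up deg 8.6 side -0.2 lid centre tool mm [  1.2  -0.5 -18.3] 4304
front edge tool x 0.03217270151831278 z top of front 0.003462752325936224
```

View pics/w3.png

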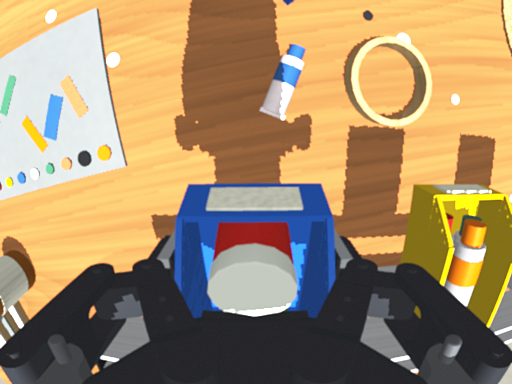

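The wrist view shows the bin tipped front-up at (175–335, 185–315), the red pot still standing in it, and the hook height unchanged. The lift and lid heights agree on about 17°, so the heel is free. I'll firm the grip, ease the lip off the web and lift.

Request:
jog_arm([
  [0, 0, 0],
  [0, 0, 0],
  [-0.08, 0, 0],
  [-0.15, 0, -0.1],
  [-0.15, 0, -0.4],
  [-0.15, 0, -0.7],
  [-0.15, 0, -1.0],
  [-0.15, 0, -1.3],
  [-0.15, 0, -1.6],
  [-0.15, 0, -1.6],
], jaw=[0.45, 0.45, 0.45, 0.45, 0.45, 0.45, 0.45, 0.45, 0.45, 0.45], turn=[0, 0, 0, 0, 0, 0, 0, 0, 0, 0], squeeze=35)

```text
time_s: 7.45
tool_pos: [0.5525, -0.0923, 0.1896]
eef_rot: [[-0.984, 0.178, 0.0], [0.178, 0.984, 0.0], [-0.0, 0.0, -1.0]]
ft_force: [-0.3, 0.1, -2.2]
gripper_width: 0.0634
grip_force: 40.3
```

```bash
python3 lids.py | grep -v 0\ ; python3 tilt.py|head -2
```

```text
side white [266, 215, 18, 13, 157] [17.7  0.4 72.6] ('tilt', np.float64(12.9))
side white [285, 218, 9, 22, 96] [ 62.3 -10.5  38. ] ('tilt', np.float64(-31.5))
side blue [264, 209, 26, 30, 363] [ 22.4 -29.5  68.7] [(0, [44.1, 83.1]), (16, [40.0, 80.8]), (32, [33.6, 76.6]), (48, [64.9, 76.4])]
scene white [187, 178, 15, 17, 161] [16.2 -0.8 72. ] ('tilt', np.float64(2.9))
scene white [179, 199, 21, 9, 56] [56.4  0.1 38. ] ('tilt', np.float64(-42.9))
scene blue [181, 172, 26, 29, 240] [26.2  9.8 68.6] [(-16, [39.0, 88.3]), (0, [51.4, 82.1]), (16, [27.0, 79.3]), (32, [43.0, 74.5]), (48, [57.0, 75.3])]
lid tilt front-up deg 9.2 side -0.3 lid centre tool mm [  1.   -0.7 -18.2] 4186
front edge tool x 0.032166244858215294 z top of front 0.0032103284072055667
```

Request:
jog_arm([
  [0, 0, -0.8],
  [0.5, 0, -2],
  [1.5, 0, -3.2],
  [2.7, 0, -4.2],
  [3.9, 0, -4.8],
  [5.1, 0, -5],
  [6.3, 0, -5],
  [7.3, 0, -5],
  [8, 0, -5],
  [8, 0, -5],
], jaw=[0.45, 0.45, 0.45, 0.45, 0.45, 0.45, 0.45, 0.45, 0.45, 0.45], turn=[0, 0, 0, 0, 0, 0, 0, 0, 0, 0])

```text
time_s: 8.43
tool_pos: [0.4728, -0.0779, 0.2398]
eef_rot: [[-0.984, 0.178, 0.001], [0.178, 0.984, 0.001], [-0.001, 0.001, -1.0]]
ft_force: [0.3, 0.4, -2.1]
gripper_width: 0.0637
grip_force: 40.2
```

Request:
jog_arm([
  [0.15, 0.4, 0],
  [0.5, 1.3, 0],
  [1, 2.6, 0],
  [1.7, 4.5, 0],
  [2.5, 6.7, 0],
  [3.5, 9.3, 0],
  [4.5, 12, 0],
  [5.6, 14.9, 0],
  [6.7, 17.8, 0],
  [7.8, 20.8, 0],
], jaw=[0.45, 0.45, 0.45, 0.45, 0.45, 0.45, 0.45, 0.45, 0.45, 0.45], turn=[0, 0, 0, 0, 0, 0, 0, 0, 0, 0])

```text
time_s: 9.27
tool_pos: [0.4335, 0.1428, 0.2389]
eef_rot: [[-0.984, 0.178, 0.0], [0.178, 0.984, 0.0], [-0.0, 0.0, -1.0]]
ft_force: [0.2, -0.2, -2.4]
gripper_width: 0.0635
grip_force: 40.2
```

Request:
jog_arm([
  [1.1, 3, 0],
  [2.2, 5.9, 0],
  [3.3, 8.8, 0],
  [4.3, 11.5, 0],
  [5.3, 14.1, 0],
  [6.1, 16.3, 0],
  [6.8, 18.2, 0],
  [7.3, 19.5, 0],
  [7.65, 20.4, 0],
  [7.8, 20.8, 0],
], jaw=[0.45, 0.45, 0.45, 0.45, 0.45, 0.45, 0.45, 0.45, 0.45, 0.45], turn=[0, 0, 0, 0, 0, 0, 0, 0, 0, 0])

```text
time_s: 10.1
tool_pos: [0.3935, 0.3607, 0.2384]
eef_rot: [[-0.984, 0.176, -0.001], [0.176, 0.984, -0.0], [0.001, -0.0, -1.0]]
ft_force: [1.1, 0.7, -2.7]
gripper_width: 0.0633
grip_force: 40.3
```

Request:
jog_arm([
  [0, 0, 1],
  [0, 0, 2.5],
  [0, 0, 4],
  [0, 0, 5.5],
  [0, 0, 7],
  [0, 0, 8.5],
  [0, 0, 10],
  [0, 0, 11.3],
  [0, 0, 12.5],
  [0, 0, 13],
], jaw=[0.45, 0.45, 0.45, 0.45, 0.45, 0.45, 0.45, 0.45, 0.45, 0.45], turn=[0, 0, 0, 0, 0, 0, 0, 0, 0, 0])

```text
time_s: 10.93
tool_pos: [0.3939, 0.357, 0.1066]
eef_rot: [[-0.984, 0.18, -0.002], [0.18, 0.984, -0.003], [0.001, -0.003, -1.0]]
ft_force: [-1.3, 0.2, -2.0]
gripper_width: 0.0634
grip_force: 40.2
```

```bash
python3 - <<'E'
from h import *
s=observe(); print(s["tool_pos"],s["time_s"])
f=grab_frame("wrist"); a=f["pixels"][...,::-1]
g=grab_frame("side"); b=g["pixels"][60:200,120:310,::-1]
cv2.imwrite("pics/m1.png",np.hstack([cv2.resize(a,(400,300)),cv2.resize(b,(400,300))]))
for n,f2 in(("side",g),("scene",grab_frame("scene"))):
    W=cloud(f2); hsv=cv2.cvtColor(f2["pixels"],cv2.COLOR_RGB2HSV); p=np.array(s["tool_pos"])
    near=(np.hypot(W[...,0]-p[0],W[...,1]-p[1])<.1)
    m=(cv2.inRange(hsv,(108,100,40),(130,255,255))>0)&near&(W[...,2]<.2); q=W[m]; print(n,len(q),np.percentile(q,[2,98],axis=0).round(3).tolist())
    m=(cv2.inRange(hsv,(10,70,120),(22,170,255))>0)&(np.hypot(W[...,0]-.414,W[...,1]-.356)<.12)&(W[...,2]>.0)&(W[...,2]<.015); q=W[m]
    print("mat ext",np.percentile(q[:,:2],[1,99],axis=0).round(3).tolist())
E
```

```text
[0.39394494 0.35701654 0.10660007] 10.9333
side 155 [[0.402, 0.314, 0.079], [0.473, 0.385, 0.127]]
mat ext [[0.318, 0.241], [0.528, 0.442]]
scene 223 [[0.377, 0.319, 0.072], [0.479, 0.385, 0.131]]
mat ext [[0.328, 0.244], [0.527, 0.469]]
```

View pics/m1.png

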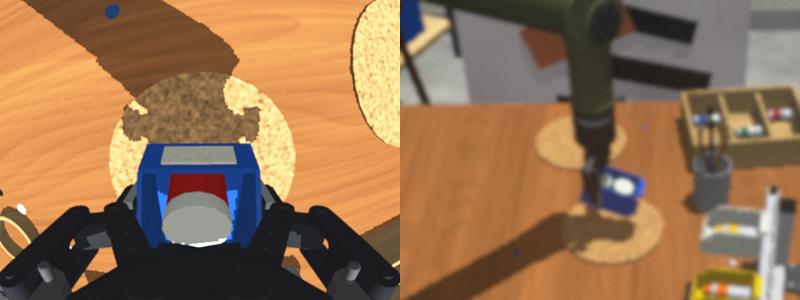

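Left (wrist): the red pot stands in the tipped bin over the mat, whose front rim is visible around (200,72). Right (side): the bin is above the meant mat at about (615,235). I'll fit the mat circle from the wrist view.

```bash
python3 - <<'E'
from h import *
s=observe(); f=grab_frame("wrist"); W=wcloud(f,s); hsv=cv2.cvtColor(f["pixels"],cv2.COLOR_RGB2HSV)
d=np.hypot(W[...,0]-.415,W[...,1]-.356); z=W[...,2]
print("table z",np.nanmedian(z[(d>.12)&(d<.16)]),"mat z",np.nanmedian(z[d<.085]))
m=((z>.0035)&(z<.015)&(d<.125)).astype(np.uint8); m=cv2.morphologyEx(m,cv2.MORPH_OPEN,np.ones((5,5)))
p=W[m>0][:,:2]; c0=np.array([.415,.356]); a=np.arctan2(*(p-c0).T[::-1]); r=np.hypot(*(p-c0).T); E=[]
for b in np.arange(-np.pi,np.pi,.05):
    k=(abs(a-b)<.025)
    if k.sum()>10 and r[k].max()>.085: E.append(p[k][r[k].argmax()])
E=np.array(E); from scipy.optimize import least_squares
o=least_squares(lambda v:np.hypot(*(E-v).T)-.1,c0,loss="soft_l1",f_scale=.002); print(len(E),o.x,np.abs(o.fun).mean(), np.percentile(np.degrees(np.arctan2(*(E-c0).T[::-1])),[0,25,50,75,100]).round())
E
```

```text
table z -0.001281713310952004 mat z 0.14461972790948407
76 [0.41490482 0.35692878] 0.000865296297715676 [-179. -126.   70.  124.  179.]
```

Request:
jog_arm([
  [0, 0, 0.8],
  [0, 0, 1.6],
  [0, 0, 2.5],
  [0, 0, 3.4],
  [0, 0, 4],
  [0, 0, 4.3],
  [0, 0, 4.4],
  [0, 0, 4.4],
  [0, 0, 4.4],
], jaw=[0.45, 0.45, 0.45, 0.45, 0.45, 0.45, 0.49, 0.49, 0.49], turn=[0, 0, 0, 0, 0, 0, 0, 0, 0], squeeze=20)

```text
time_s: 11.88
tool_pos: [0.3945, 0.3594, 0.0651]
eef_rot: [[-0.984, 0.178, 0.0], [0.178, 0.984, 0.0], [-0.0, 0.0, -1.0]]
ft_force: [-0.9, 0.1, -1.9]
gripper_width: 0.0635
grip_force: 25.8
```

Request:
jog_arm([
  [0, 0, 0.2],
  [0, 0, 0.4],
  [0, 0, 0.6],
  [0, 0, 0.8],
  [0, 0, 1.0],
  [0, 0, 1.0],
], jaw=[0.49, 0.49, 0.49, 0.49, 0.49, 0.49], turn=[0, 0, 0, 0, 0, 0])

```text
time_s: 12.38
tool_pos: [0.394, 0.3589, 0.0543]
eef_rot: [[-0.984, 0.178, -0.001], [0.178, 0.984, -0.001], [0.0, -0.001, -1.0]]
ft_force: [0.4, -0.2, -2.5]
gripper_width: 0.0639
grip_force: 25.9
```

Request:
jog_arm([
  [0, 0, 0.15],
  [0, 0, 0.3],
  [0, 0, 0.45],
  [0, 0, 0.6],
  [0, 0, 0.75],
  [0, 0, 0.75],
], jaw=[0.49, 0.49, 0.49, 0.5, 0.5, 0.5], turn=[0, 0, 0, 0, 0, 0])

```text
time_s: 12.88
tool_pos: [0.3947, 0.3597, 0.0475]
eef_rot: [[-0.984, 0.178, 0.001], [0.178, 0.984, 0.001], [-0.001, 0.001, -1.0]]
ft_force: [0.3, 1.3, -0.9]
gripper_width: 0.0637
grip_force: 0.6
```

```bash
python3 tilt.py w4 | head -2; python3 - <<'E'
from h import *
s=observe(); print(s["ft_force"],s["grip_force"])
g=grab_frame("side"); W=cloud(g); hsv=cv2.cvtColor(g["pixels"],cv2.COLOR_RGB2HSV)
Y=np.radians(-10.2); R=np.array([[np.cos(Y),np.sin(Y)],[-np.sin(Y),np.cos(Y)]]); o=R@[.4137,.3535]
for n,f in(("side",g),("scene",grab_frame("scene"))):
    W=cloud(f); hsv=cv2.cvtColor(f["pixels"],cv2.COLOR_RGB2HSV); q=W.copy(); q[...,:2]=W[...,:2]@R.T-o; q*=1000
    m=(cv2.inRange(hsv,(108,100,40),(130,255,255))>0)&(abs(q[...,0])<80)&(abs(q[...,1])<45)&(q[...,2]<120); p=q[m]
    print(n,[(a,np.percentile(p[abs(p[:,0]-a)<5,2],[5,95]).round(1).tolist()) for a in range(-48,64,16) if (abs(p[:,0]-a)<5).sum()>5])
E
```

```text
lid tilt front-up deg 0.2 side 0.1 lid centre tool mm [ 4.8 -0.7 -1.3] 3655
front edge tool x 0.036278388210257397 z top of front 0.012576508467059044
[ 0.43043452  0.55919333 -0.26192516] 0.5507206544280052
side [(-48, [16.9, 38.9]), (0, [19.3, 55.2]), (16, [17.7, 52.3]), (32, [21.7, 57.0]), (48, [10.2, 64.3])]
scene [(-16, [7.5, 42.1]), (0, [10.0, 58.0]), (16, [29.2, 58.5]), (32, [45.4, 57.9]), (48, [9.4, 62.7])]
```

View pics/w4.png

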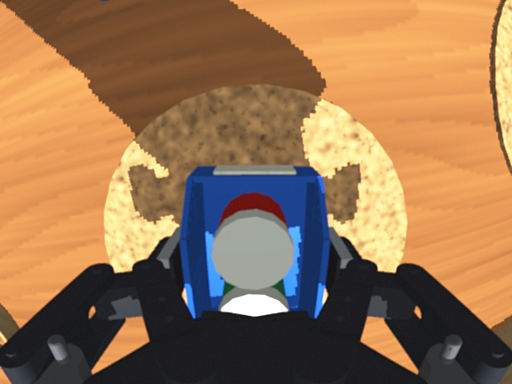

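The bin is already level on the mat: lid tilt is about 0°, the rim is about 50 mm above the mat, and both pots stand at (253,250) and (255,300). I'll release and retreat.

Request:
jog_arm([
  [0, 0, 0],
  [0, 0, 0],
  [0, 0, 0],
  [0, 0, 0],
  [0, 0, 0],
  [0, 0, 0],
  [0, 0, -0.5],
  [0, 0, -2],
  [0, 0, -4],
  [0, 0, -6],
], jaw=[0.55, 0.6, 0.7, 0.8, 0.9, 1, 1, 1, 1, 1], turn=[0, 0, 0, 0, 0, 0, 0, 0, 0, 0])

```text
time_s: 13.87
tool_pos: [0.3939, 0.3588, 0.1079]
eef_rot: [[-0.984, 0.178, -0.001], [0.178, 0.984, -0.001], [0.001, -0.001, -1.0]]
ft_force: [0.6, 1.4, -1.1]
gripper_width: 0.0856
grip_force: 0.0
```

Request:
jog_arm([
  [0, 0, -3],
  [0, 0, -6],
  [0, 0, -9],
  [0, 0, -11],
  [0, 0, -12],
  [0, 0, -12],
], jaw=[1, 1, 1, 1, 1, 1], turn=[0, 0, 0, 0, 0, 0])

```text
time_s: 14.37
tool_pos: [0.3952, 0.3601, 0.2302]
eef_rot: [[-0.984, 0.178, 0.004], [0.178, 0.984, 0.004], [-0.003, 0.004, -1.0]]
ft_force: [-0.2, -0.6, 0.4]
gripper_width: 0.0854
grip_force: 0.0
```

```bash
python3 - <<'E'
from h import *
s=observe(); f=grab_frame("wrist"); g=grab_frame("side")
W=wcloud(f,s); hsv=cv2.cvtColor(f["pixels"],cv2.COLOR_RGB2HSV)
m=(cv2.inRange(hsv,(105,110,30),(130,255,255))>0)&(np.hypot(W[...,0]-.415,W[...,1]-.356)<.12); p=W[m]
print("bin rect",cv2.minAreaRect((p[:,:2]*1000).astype(np.float32)),"z",np.percentile(p[:,2],[2,98]))
print("max r from mat centre",np.percentile(np.hypot(p[:,0]-.415,p[:,1]-.357),99.5))
cv2.imwrite("pics/end.png",np.hstack([cv2.resize(f["pixels"],(400,300)),cv2.resize(g["pixels"],(400,300))])[...,::-1])
E
```

```text
bin rect ((409.39312744140625, 357.0582275390625), (62.529563903808594, 101.09954833984375), 79.88009643554688) z [0.00658972 0.05811812]
max r from mat centre 0.0627046367370872
```

View pics/end.png

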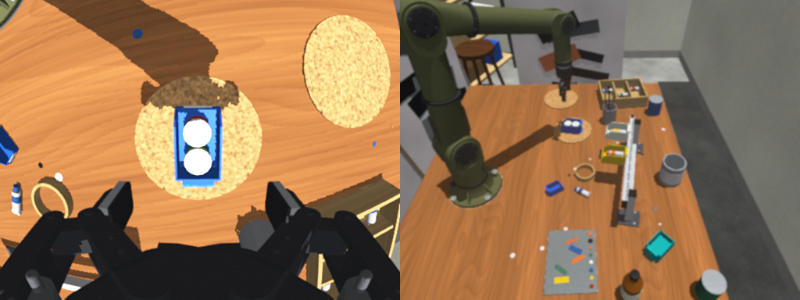

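The bin stands upright inside the mat at (198,145) in the left picture, with both lids up. The right picture shows the yellow and white bins still on the rail. I'll hand in.

```bash
python3 -c "
from station import *
print(hand_in())"
```

```text
the job is handed in; nothing more can be done
None
```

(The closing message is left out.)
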